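# Shut the sample case and run its board out to the pointer

## Task

Shut the lid of the black case with the two sample pots in it first; then slide the grey board it sits on straight out to the left along the riser, keeping it flat on the riser, until its outer end is in line with the gauge's pointer, ready for a colleague to take over. The board would tip there, so finish still holding its inner end by the handle or from above, with the board level, square and still resting on the riser; do not disturb the beaker, the amber bottle or the timer.

Things in the scene. Friction and masses are not known exactly. Their poses are not given: they have to be found in the camera images.
- handle (a point): centre of the bar of the bridge handle on the board's inner (right) end: bar 14 mm wide (x) by 60 mm long (y) by 14 mm thick, dark steel, 38 mm above the board's upper face, 31 mm free below it, on two posts fixed to the board. Axes as the board: x across it (away from the robot), y along it outwards (roughly world +y, to the robot's left), z up. The handle centre lies 290 mm inwards (-y) of the board's outer end and 203 mm inwards of the case's centre.
- board_end (a point): middle of the outer (left) end face of the grey plastic transfer board, half-way up its thickness. The board is 130 mm (x) by 340 mm (y) by 8 mm, with handle about 0.3 kg, and lies loose on the riser; the case (about 0.38 kg, plus two 20 g pots) is screwed to its outer half, so pulled out to the pointer it tips off the riser unless its inner end is held down. Axes as the board (y outwards).
- riser_edge (a point): middle of the upper outer (left) edge of the fixed white bench riser, a low stand 130 mm (x) by 340 mm (y) by 60 mm high; the riser reaches 340 mm from here to -y. x across it, y outwards (the way the board slides), z up. The board at first lies nearly centred on it with 0 to 30 mm overhang.
- pointer_tip (a point): tip of the pointed steel nose of the fixed gauge (a 75 mm column on a small foot) beyond the riser on the far side of the board; the nose points across at the board's side edge from about 25 mm away, 64 mm above the worktop. Same axes as the riser; the board's outer end must come to y = 0 here (165 to 200 mm overhang).
- case_lid (a joint): hinge of the lid of the black instrument case: 0 shut, 1.48 rad wide open (as it starts, resting on its stop, nearly upright). The lid swings up about its far (+x) long edge; it stays open above about 1.1 rad and drops shut by its own light weight below that.
- case_hinge (a point): middle of the lid's hinge line, on the case's far (+x) side 38 mm above the board; the line runs along y. The case is 77 mm (x) by 150 mm (y) by 62 mm high when shut. Axes as the board.
- lid_edge (a point): point on the front face of the lid, half-way along it, 75 mm from the hinge line and 12 mm over the seam when shut. The lid is a tray 24 mm deep, 75 by 150 mm, 3 mm walls; wide open it stands with its outer top face turned away from the robot, 24 mm beyond the hinge line, and its front face uppermost, 75 mm above the hinge line. Axes turn with the lid.
- case_centre (a point): centre of the shut case's volume, 31 mm above the board's upper face, fixed to the board, 87 mm inwards of its outer end. Axes as the board.
- pot0_centre (a point): centre of a loose white sample pot (34 mm diameter, 36 mm high) standing in the case; it clears the shut lid by 3 mm.
- pot1_centre (a point): centre of the other such pot.
- beaker: bystander: empty glass beaker 75 mm wide, 88 mm high, left of the work; origin under its centre.
- amber_bottle: bystander: amber bottle with black cap, 68 mm wide, 118 mm high, right and behind the work; origin under its centre.
- timer: bystander: small white bench timer, 62 x 62 x 38 mm, left of the work and nearer the robot than the beaker; origin under its centre.
Not all that is in view belongs to the job. Leave any brown or yellow look-alike of the part that bears pointer_tip alone.

How it is judged:
By the outcome, as a careful person would: the job done as asked, in the order asked, and still so for the second after the job is handed in, while the arm keeps its last pose, push and grip.
It also fails if it takes over 53 s, if anything falls off the work surface, if the arm or the gripper's body presses on something with over 40 N, if the wrist force passes 120 N, or if a joint passes its speed limit or range.

## Robot

A 6-joint arm with a two-finger parallel gripper is mounted at the origin on a cart in front of the work surface, level with it; the furniture and walls round the work are solid. World frame = base frame: x ahead of the robot, y to its left, z up, the work surface at z = 0. Lengths are in mm, angles in rad, forces in N, time in s.
With the tool pointing down it reaches from about 350 to 875 mm from the base axis. Payload 4.2 kg.
Tool frame: the origin (TCP) lies midway between the tips of the shut fingers; the grasp point (between the pads) lies 19 mm behind it; z points along the fingers, y is the direction in which the jaws open and shut (so a half turn about z gives the same grasp; the last joint's range is limited). The gripper opens to 85 mm and grips with 20 to 120 N. Pads are 22 mm wide; open, the fingers measure 114 mm over their backs; the gripper's body (76 mm by 85 mm) begins 54 mm behind the grasp point. The pads swing forward as they close: fully open they stand 13 mm farther back than shut.
Start: joints at [1.513, 0.385, 0.008, 0, -1.194, -0.259], TCP at [194.672, 593.887, 231.312] pointing down, gripper open.
Joint ranges: [-3.14, 3.14], [-1.21, 2.06], [-1.07, 1.41], [-3.16, 2.05], [-2.99, -0.16], [-3.1, 3.1]. Speed limits (rad/s): [2.79, 2.79, 3.14, 3.14, 3.14, 3.14].

## Interface

Orientations are given as a unit quaternion [x, y, z, w].
In Python, from bench import read_state, get_image, job_done, search_frame, regions_of gives the robot as it stands.
- The arm moves only by the tool servo_tool, never from a script. Its arguments are lists of equal length, an entry for each row: "turn": the turn, a rotation vector about the world's x, y, z in rad, a list of three; "dp": the shift along the world's x, y, z in m, a list of three; "fingers": the finger opening in m, from 0 to 0.0854. In form: {"turn": [[rx, ry, rz], ...], "dp": [[tx, ty, tz], ...], "fingers": [fingers, ...]}. A call has exactly 5 rows; each row shifts and turns the pose as measured when the row begins; what a row does not reach is not made up. A row lasts 1/8 s, in which the tool goes at most 62.5 mm and 10.7 degrees, less where a joint would pass 70% of its speed; a pose out of reach is approached as far as the arm can. A call is refused whole if a number of a shift passes 0.0625 or a number of a turn 0.188, either way. A call with a gripper value outside its range is refused whole. The fingers move at their own pace and stop on an object; the grip force is fixed at half the most. Time passes only in rows, so rows that do not move let the fingers close, or fill a call up. It gives the time, the measured TCP pose, the force and the opening at its end, in the units of the state.
- read_state(): the state, without advancing time (a new reading comes with each control period).
- get_image(name): name is "scene" or "top"; returns a dict with "img" (400x640x3 uint8, red, green, blue), "vfov" (degrees; the focal length in pixels is half the picture's height over the tangent of half this angle, whatever the lens; pixels are square), "cx", "cy" (the principal point, pixels), "k1" (the pictures are not rectified: a ray, as slopes to the right and down, at radius r is drawn at 1 + k1 r^2 times it, then the intrinsics apply), "world_from_camera" (4x4, takes a point from camera to world coordinates). Camera axes: x right, y down, z forward; pixel columns grow to the right and rows downward; lengths in mm; the calibration is good to about 2 mm. A picture is of the moment at which its call begins. There is no depth.
- job_done(): hands the job in, once; it reports no verdict.
Trained networks look in the newest picture that a camera, given by its name, has taken for a name from the list of things; names that differ only in an ending like _2 or _b are one class to them, and where a whole thing is asked for, a point or a joint stands for the part that bears it (a point fixed in the world has none). Each returns a list of dicts, best first, with "score" (0 to 1); they miss things now and then, are a little off and sometimes report something else, mostly with a low value. They report only what shows in the picture. A call takes as long as a camera call. They do not tell look-alikes from the thing itself.
- search_frame(query, camera): "box" ([left, top, width, height] in pixels, round what is visible of it).
- regions_of(query, camera): "region" (400x640 bool, what is visible of it) and "box" ([left, top, width, height] in pixels, round what is visible of it).
The state is a dict: "clock": time; "joints": joint angles; "joint_vel": joint speeds; "joint_efforts": joint torques, N m; "position": TCP position; "ee_rot": TCP orientation; "contact_force": force on the tool from outside, world axes, zero at the start; "wrist_torque": the same for the moment, N m; "gripper_width": finger opening in mm.
Only numpy, scipy, OpenCV 4.12 (cv2) and the standard library are available. Lean on these libraries where they do the work, as an engineer would, in place of code of your own. Each camera call takes 0.05 s, during which the arm holds its last target. There are 200 camera calls.

## Working session

There is one attempt and no reset: what is moved stays moved. The work goes in short steps, Python scripts to look and compute and a tool call to move; the robot and the scene stay as the last step left them, time stands still between calls to the robot, and variables do not carry over. Pictures are saved under pics/ and viewed, about 8 in all and at most 12, crops included, and the job is handed in when it is done.

Besides the shell and the picture viewer there is one more tool, called after "Request:" as name(argument=value, ...) on one line, values as JSON. servo_tool: Moves the arm, as the interface text tells. Its arguments: {"type":"object","properties":{"turn":{"type":"array","items":{"type":"array","items":{"type":"number"}}},"dp":{"type":"array","items":{"type":"array","items":{"type":"number"}}},"fingers":{"type":"array","items":{"type":"number"}}},"required":["turn","dp","fingers"]}

```bash
mkdir -p pics
cat > h.py <<'E'
import numpy as np, cv2
from bench import read_state, get_image, job_done, search_frame, regions_of
def K(c):
    f=200/np.tan(np.radians(c["vfov"])/2); return f
def proj(c,P):
    P=np.atleast_2d(np.array(P,float)); M=np.linalg.inv(c["world_from_camera"])
    q=P@M[:3,:3].T+M[:3,3]; s=q[:,:2]/q[:,2:]; r2=(s**2).sum(1,keepdims=True)
    return s*(1+c["k1"]*r2)*K(c)+[c["cx"],c["cy"]]
def ray(c,uv):
    d=(np.atleast_2d(np.array(uv,float))-[c["cx"],c["cy"]])/K(c); s=d.copy()
    for _ in range(20): s=d/(1+c["k1"]*(s**2).sum(1,keepdims=True))
    M=np.array(c["world_from_camera"]); v=np.c_[s,np.ones(len(s))]@M[:3,:3].T
    return M[:3,3],v
def atz(c,uv,z):
    o,v=ray(c,uv); return o+v*((z-o[2])/v[:,2:])
E
python3 - <<'E'
from h import *
print(read_state())
for n in("scene","top"):
    c=get_image(n); cv2.imwrite(f"pics/a_{n}.png",c["img"][...,::-1])
    print(n,{k:c[k] for k in("vfov","cx","cy","k1")},np.round(c["world_from_camera"],3).tolist())
    for q in("handle","board_end","riser_edge","pointer_tip","case_lid","case_hinge","lid_edge","pot0_centre","beaker","amber_bottle","timer"):
        print(n,q,[(round(float(r["score"]),2),np.round(r["box"]).tolist()) for r in search_frame(q,n)][:3])
E
```

```text
{'clock': 0.0, 'joints': array([ 1.51258229e+00,  3.85557055e-01,  6.61048392e-03, -5.11257848e-04,
       -1.19400798e+00, -2.58592594e-01]), 'joint_vel': array([-1.48600520e-03, -1.62742221e-03, -7.08905661e-05, -1.00964708e-03,
       -8.76603782e-05,  2.53671342e-04]), 'joint_efforts': array([-4.32508605e-04, -3.92290878e+01,  1.88393319e+01,  4.18597028e+00,
       -4.69268969e-03,  3.95184131e-06]), 'position': array([194.50891955, 593.33592642, 230.2134687 ]), 'ee_rot': array([ 9.87464922e-01, -1.57834748e-01, -1.28469184e-04,  1.09746393e-03]), 'contact_force': array([-0.27281543, -0.43678571,  0.41429389]), 'wrist_torque': array([-0.03709298, -0.02803246,  0.0208969 ]), 'gripper_width': 85.57891945488554}
scene {'vfov': 49.011644160555775, 'cx': 317.1910954371433, 'cy': 200.10781625455175, 'k1': -0.002435885265419854} [[0.585, -0.638, 0.501, -116.242], [-0.811, -0.45, 0.373, -439.908], [-0.013, -0.624, -0.781, 1144.557], [0.0, 0.0, 0.0, 1.0]]
scene handle [(0.76, [296.0, 180.0, 117.0, 117.0]), (0.37, [320.0, 186.0, 48.0, 40.0])]
scene board_end [(0.83, [296.0, 185.0, 122.0, 
[... 794 characters left out ...]
0.118, 398.388], [-1.0, -0.01, 0.007, 79.634], [-0.005, -0.118, -0.993, 1529.357], [0.0, 0.0, 0.0, 1.0]]
top handle [(0.86, [329.0, 205.0, 114.0, 46.0])]
top board_end [(0.96, [332.0, 201.0, 109.0, 53.0])]
top riser_edge []
top pointer_tip [(0.78, [236.0, 142.0, 20.0, 19.0]), (0.75, [191.0, 238.0, 20.0, 26.0]), (0.67, [274.0, 163.0, 19.0, 20.0])]
top case_lid [(0.65, [340.0, 201.0, 51.0, 12.0])]
top case_hinge [(0.95, [331.0, 202.0, 56.0, 36.0])]
top lid_edge [(0.9, [339.0, 202.0, 52.0, 10.0])]
top pot0_centre [(0.62, [366.0, 219.0, 8.0, 11.0])]
top beaker [(0.81, [186.0, 180.0, 29.0, 30.0])]
top amber_bottle [(0.74, [449.0, 144.0, 22.0, 26.0])]
top timer [(0.89, [235.0, 242.0, 25.0, 20.0])]
```

Run:
```python
import cv2
a=cv2.imread("pics/a_scene.png")[110:310,180:480]; b=cv2.imread("pics/a_top.png")[130:280,180:480]
cv2.imwrite("pics/b_s.png",cv2.resize(a,None,fx=2.66,fy=2.66,interpolation=cv2.INTER_CUBIC))
cv2.imwrite("pics/b_t.png",cv2.resize(b,None,fx=2.66,fy=2.66,interpolation=cv2.INTER_CUBIC))
```

```text
(no output)
```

View pics/b_s.png

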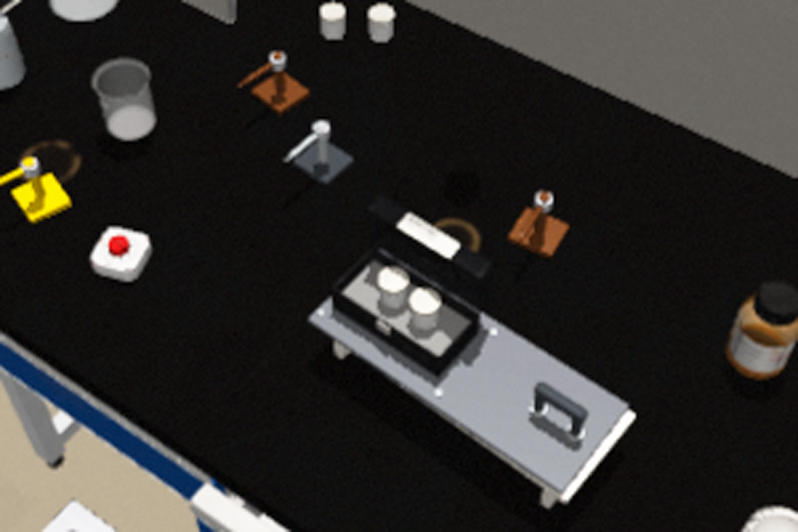

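View pics/b_t.png

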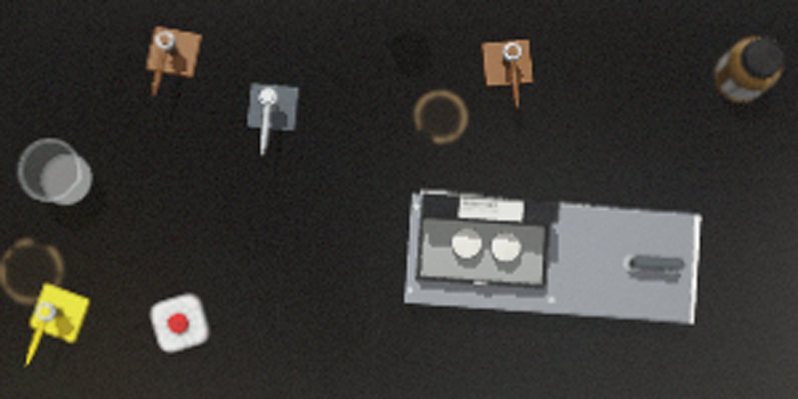

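The scene view shows the case open on the board, with the handle at crop (560,400). The silver gauge is at crop (320,140). It is the genuine one, and the brown and yellow ones are look-alikes. In the top view the silver nose tip is at crop (263,153), which is full-frame (279,187.5).

```bash
cat > m.py <<'E'
from h import *
from scipy.optimize import least_squares
C={n:get_image(n) for n in("scene","top")}
F=lambda s,o:np.array(o)+np.array(s)/2.66-0.3
S=lambda *p:F(p,(180,110)); T=lambda *p:F(p,(180,130))
# board frame: origin board_end mid of outer edge, upper face z=68
obs=[("scene",S(309,319),(-65,0,68)),("scene",S(628,404),(65,-340,68)),("scene",S(558,486),(-65,-340,68)),
("top",T(404,303),(-65,0,68)),("top",T(413,193),(65,0,68)),("top",T(698,213),(65,-340,68)),("top",T(691,323),(-65,-340,68)),
("top",T(656,262),(0,-290,113)),("scene",S(562,398),(0,-290,113)),
("top",T(421,284),(-38.5,-12,106)),("top",T(546,289),(-38.5,-162,106))]
def W(p,P):
    c,s=np.cos(p[2]),np.sin(p[2]); x,y,z=P
    return [p[0]+c*x-s*y,p[1]+s*x+c*y,z]
res=lambda p:np.concatenate([(proj(C[n],W(p,P))[0]-uv) for n,uv,P in obs])
r=least_squares(res,[400,200,0],x_scale=[100,100,.1],loss="soft_l1"); p=r.x
print("board_end",p,"res",np.round(res(p).reshape(-1,2),1).tolist())
for k,P in dict(handle=(0,-290,106),hinge=(38.5,-87,106),case=(0,-87,99),lidtop=(60,-87,181)).items(): print(k,np.round(W(p,P),1))
print("riser top pts",atz(C["top"],T(700,214),60),atz(C["top"],T(693,324),60))
for n,uv in(("top",T(263,153)),("scene",S(286,160))): print("tip",n,atz(C[n],uv,64))
for q in("beaker","timer","amber_bottle"):
    b=search_frame(q,"top")[0]["box"]; print(q,atz(C["top"],[b[0]+b[2]/2,b[1]+b[3]/2],40))
np.save("p0.npy",p)
E
python3 m.py
```

```text
board_end [ 5.10033589e+02  6.08328674e+01 -5.91095269e-02] res [[-1.2, -0.5], [0.3, -0.1], [1.1, 2.0], [0.4, 0.1], [-0.2, 0.4], [-0.9, 0.2], [-0.0, -0.3], [1.6, 0.2], [-0.7, -0.2], [-1.4, -1.6], [0.5, -0.1]]
handle [ 492.9 -228.7  106. ]
hinge [543.3 -28.3 106. ]
case [504.9 -26.   99. ]
lidtop [564.8 -29.6 181. ]
riser top pts [[ 555.16606552 -289.6058041    60.        ]] [[ 423.17539023 -279.12455638   60.        ]]
tip top [[623.09250809 236.81282296  64.        ]]
tip scene [[623.55233552 234.05892948  64.        ]]
beaker [[596.7599721  494.77628834  40.        ]]
timer [[419.16063028 334.78699369  40.        ]]
amber_bottle [[ 747.99052165 -359.76658917   40.        ]]
```

Request:
servo_tool(turn=[[0,0,-0.13],[0,0,-0.13],[0,0,-0.13],[0,0,-0.13],[0,0,-0.13]], dp=[[0.034,-0.051,0.01],[0.034,-0.051,0.01],[0.034,-0.051,0.01],[0.034,-0.051,0.01],[0.034,-0.051,0]], fingers=[0,0,0,0,0])

```text
clock: 2.08
position: [365.3, 336.7, 271.2]
ee_rot: [0.882, -0.471, 0.0, -0.0]
contact_force: [1.6, -0.2, 0.4]
gripper_width: -0.3
```

Request:
servo_tool(turn=[[0,0,-0.13],[0,0,-0.13],[0,0,-0.13],[0,0,-0.13],[0,0,-0.13]], dp=[[0.034,-0.051,0],[0.034,-0.051,0],[0.034,-0.051,0],[0.034,-0.051,0],[0.034,-0.051,0]], fingers=[0,0,0,0,0])

```text
clock: 2.7
position: [537.8, 75.7, 273.7]
ee_rot: [-0.678, 0.735, -0.002, 0.003]
contact_force: [1.0, 0.2, 0.7]
gripper_width: 0.1
```

Request:
servo_tool(turn=[[0,0,0.02],[0,0,0],[0,0,0],[0,0,0],[0,0,0]], dp=[[0.035,-0.05,0],[0.037,-0.05,0],[0,-0.006,-0.055],[0,0,-0.05],[0,0,-0.015]], fingers=[0,0,0,0,0])

```text
clock: 3.32
position: [613.8, -37.3, 152.9]
ee_rot: [-0.683, 0.73, -0.004, 0.006]
contact_force: [0.3, 0.2, -0.4]
gripper_width: -0.0
```

Request:
servo_tool(turn=[[0,0,0],[0,0,0],[0,0,0],[0,0,0],[0,0,0]], dp=[[-0.025,0.005,0],[-0.012,0,0],[-0.01,0,0],[-0.01,0,0],[-0.01,0,0]], fingers=[0,0,0,0,0])

```text
clock: 3.95
position: [549.6, -31.1, 157.0]
ee_rot: [-0.684, 0.729, -0.008, 0.01]
contact_force: [0.0, 0.3, 0.3]
gripper_width: -0.2
```

Request:
servo_tool(turn=[[0,0,0],[0,0,0],[0,0,0],[0,0,0],[0,0,0]], dp=[[-0.01,0,0],[-0.01,0,0],[-0.01,0,0],[-0.01,0,0],[0,0,0]], fingers=[0,0,0,0,0])

```text
clock: 4.58
position: [505.6, -31.4, 157.3]
ee_rot: [-0.684, 0.729, -0.008, 0.01]
contact_force: [0.8, -0.6, 0.6]
gripper_width: -0.3
```

Run:
```python
from h import *
c=get_image("scene");a=c["img"][150:300,270:430,::-1]
d=get_image("top")["img"][180:270,320:460,::-1]
A=cv2.resize(a,(400,375),interpolation=cv2.INTER_CUBIC);D=cv2.resize(d,(400,257),interpolation=cv2.INTER_CUBIC)
cv2.imwrite("pics/c.png",np.hstack([A,np.vstack([D,np.zeros((118,400,3),np.uint8)])]))
```

```text
(no output)
```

View pics/c.png

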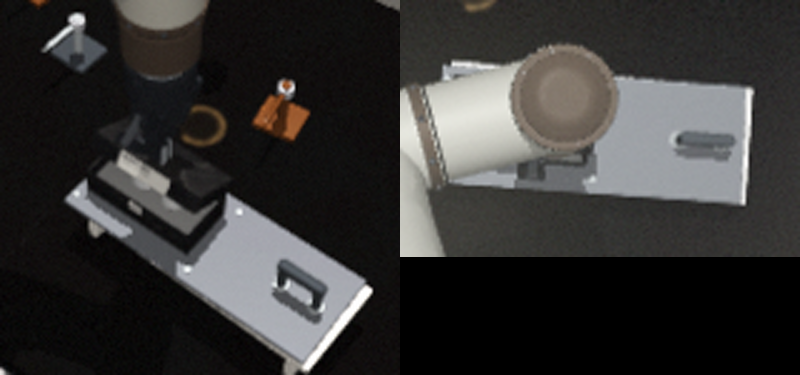

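The lid is partly closed in this view, at left crop (160,170). It is either still falling or resting against the finger. I'll lift away and look again.

Request:
servo_tool(turn=[[0,0,0],[0,0,0],[0,0,0],[0,0,0],[0,0,0]], dp=[[0,0,0],[0,0,0],[0,0,0],[0,-0.03,0.04],[0,-0.04,0.04]], fingers=[0,0,0,0,0])

```text
clock: 5.3
position: [505.3, -101.2, 235.5]
ee_rot: [-0.686, 0.728, -0.005, 0.006]
contact_force: [0.7, -0.1, -0.2]
gripper_width: -0.1
```

Request:
servo_tool(turn=[[0,0,0],[0,0,0],[0,0,0],[0,0,0],[0,0,0]], dp=[[0,-0.05,0],[0,-0.05,0],[0,-0.03,0],[0,0,0],[0,0,0]], fingers=[0.06,0.06,0.06,0.06,0.06])

```text
clock: 5.92
position: [507.0, -237.1, 239.3]
ee_rot: [-0.685, 0.729, -0.009, 0.009]
contact_force: [-0.2, 0.7, 0.6]
gripper_width: 59.9
```

Run:
```python
from h import *
c=get_image("scene");a=c["img"][150:300,270:430,::-1]
d=get_image("top")["img"][180:270,320:460,::-1]
A=cv2.resize(a,(400,375),interpolation=cv2.INTER_CUBIC);D=cv2.resize(d,(400,257),interpolation=cv2.INTER_CUBIC)
cv2.imwrite("pics/d.png",np.hstack([A,np.vstack([D,np.zeros((118,400,3),np.uint8)])]))
```

```text
(no output)
```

View pics/d.png

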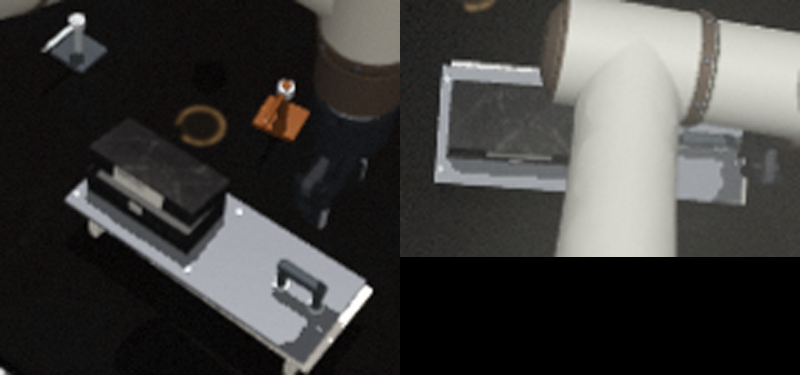

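Run:
```python
from h import *
from math import *
p=np.load("p0.npy")
def W(P):
    c,s=np.cos(p[2]),np.sin(p[2]); x,y,z=P
    return [p[0]+c*x-s*y,p[1]+s*x+c*y,z]
c=get_image("scene");im=c["img"][...,::-1]
k=8;x0,y0=295,190
a=cv2.resize(im[y0:y0+70,x0:x0+85],None,fx=k,fy=k,interpolation=cv2.INTER_CUBIC)
for z in(68,106,130):
  for y in(-12,-162):
    for x in(-38.5,38.5):
        u=((proj(c,W((x,y,z)))[0]-[x0,y0]+.5)*k).astype(int); cv2.circle(a,tuple(int(v) for v in u),4,{68:(0,255,0),106:(255,0,0),130:(0,0,255)}[z],1)
cv2.imwrite("pics/e.png",a)
```

```text
(no output)
```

View pics/e.png

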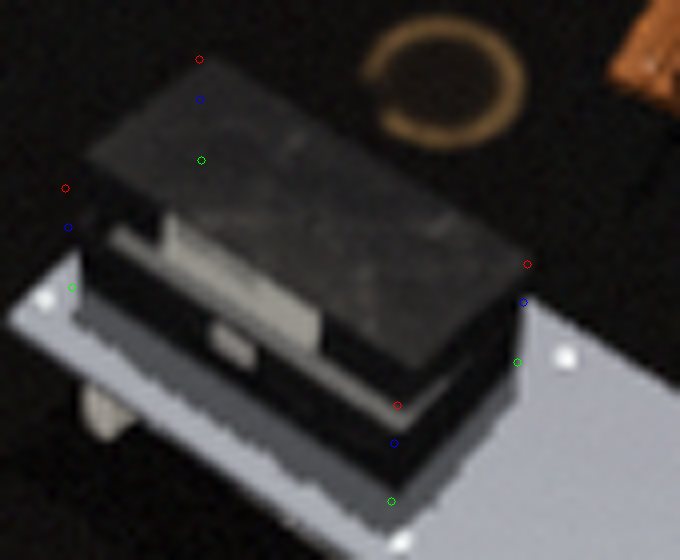

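The overlay shows the lid still slightly open. Its near-left top corner is at (90,155), against (65,188) if it were shut. I'll wait briefly to see whether it is still falling.

Request:
servo_tool(turn=[[0,0,0],[0,0,0],[0,0,0],[0,0,0],[0,0,0]], dp=[[0,0,0],[0,0,0],[0,0,0],[0,0,0],[0,0,0]], fingers=[0.06,0.06,0.06,0.06,0.06])

```text
clock: 6.7
position: [507.6, -234.6, 239.8]
ee_rot: [-0.687, 0.727, -0.009, 0.009]
contact_force: [0.6, 0.2, -0.2]
gripper_width: 60.1
```

```bash
cat > lid.py <<'E'
from h import *
import sys
p=np.load("p0.npy")
if len(sys.argv)>1: p[:2]+=float(sys.argv[1])*np.array([-np.sin(p[2]),np.cos(p[2])])
def W(P):
    c,s=np.cos(p[2]),np.sin(p[2]); x,y,z=P
    return [p[0]+c*x-s*y,p[1]+s*x+c*y,z]
# label (bright) top/bottom rows across the front face vs. angle: print bright-pixel profile along a column through the label
c=get_image("scene"); g=c["img"].astype(int).mean(2)
for y in(-75,-87,-99):
    u0=proj(c,W((-38.5,y,68)))[0]; u1=proj(c,W((-38.5,y,150)))[0]
    t=np.linspace(0,1,28); q=u0+(u1-u0)*t[:,None]
    v=cv2.remap(g.astype(np.float32),q[:,0].astype(np.float32)[None],q[:,1].astype(np.float32)[None],1)[0]
    print(y,[(int(68+82*a),int(b)) for a,b in zip(t,v)])
def L(th,s,n,y): return W((38.5-s*np.cos(th)+n*np.sin(th),y,106+s*np.sin(th)+n*np.cos(th)))
for th in(0,.1,.2,.3,.4): print(th,[np.round(proj(c,L(th,75,24,y))[0],1).tolist() for y in(-12,-162)])
E
python3 lid.py
python3 - <<'E'
from h import *
im=get_image("scene")["img"][190:260,295:380,::-1]
b=cv2.resize(im,None,fx=4,fy=4,interpolation=cv2.INTER_CUBIC)
a=cv2.resize(cv2.imread("pics/e.png"),None,fx=.5,fy=.5)
cv2.imwrite("pics/f.png",np.hstack([a,b]))
d=cv2.imread("pics/d.png")[:375,:400]; n=cv2.resize(get_image("scene")["img"][150:300,270:430,::-1],(400,375),interpolation=cv2.INTER_CUBIC)
print("diff d->now in case area",np.abs(d.astype(int)-n)[100:260,60:240].mean(), np.abs(d.astype(int)-n)[250:370,60:200].mean())
E
```

```text
-75 [(68, 71), (71, 58), (74, 43), (77, 28), (80, 16), (83, 12), (86, 11), (89, 14), (92, 18), (95, 21), (98, 19), (101, 22), (104, 32), (107, 65), (110, 98), (113, 118), (116, 124), (119, 120), (122, 109), (125, 95), (128, 76), (131, 63), (134, 52), (137, 57), (140, 61), (143, 63), (146, 60), (150, 55)]
-87 [(68, 72), (71, 61), (74, 43), (77, 28), (80, 17), (83, 16), (86, 22), (89, 55), (92, 81), (95, 104), (98, 115), (101, 120), (104, 113), (107, 114), (110, 119), (113, 125), (116, 127), (119, 119), (122, 108), (125, 97), (128, 77), (131, 60), (134, 48), (137, 44), (140, 46), (143, 47), (146, 49), (150, 50)]
-99 [(68, 72), (71, 60), (74, 43), (77, 27), (80, 17), (83, 14), (86, 14), (89, 20), (92, 30), (95, 50), (98, 65), (101, 76), (104, 84), (107, 95), (110, 114), (113, 124), (116, 131), (119, 129), (122, 124), (125, 110), (128, 89), (131, 66), (134, 62), (137, 59), (140, 60), (143, 57), (146, 53), (150, 51)]
0 [[303.2, 212.6], [344.6, 239.8]]
0.1 [[303.7, 210.5], [345.3, 237.6]]
0.2 [[304.4, 208.3], [346.2, 235.4]]
0.3 [[305.2, 205.9], [347.2, 233.0]]
0.4 [[306.2, 203.6], [348.3, 230.6]]
diff d->now in case area 7.853483796296296 2.4878373015873017
```

View pics/f.png

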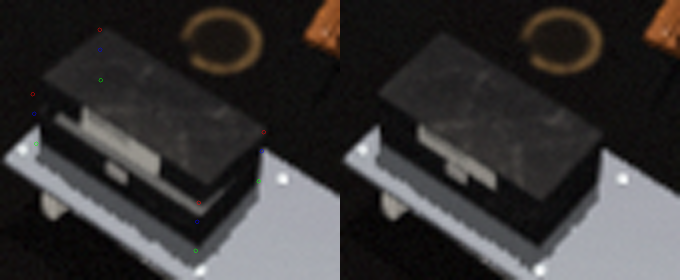

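The wait was enough: the right half of the picture shows the lid fully shut, with its top corners within 1 px of the shut model. Next I'll go down onto the handle.

Request:
servo_tool(turn=[[0,0.012,0],[0,0.012,0],[0,0,0],[0,0,0],[0,0,0]], dp=[[-0.015,0.005,-0.03],[0,0,-0.04],[0,0,-0.03],[0,0,0],[0,0,0]], fingers=[0.06,0.06,0.06,0.06,0.06])

```text
clock: 7.48
position: [493.6, -230.4, 139.8]
ee_rot: [-0.687, 0.727, -0.003, 0.002]
contact_force: [0.3, 0.0, 1.6]
gripper_width: 60.1
```

Request:
servo_tool(turn=[[0,0.004,0],[0,0,0],[0,0,0],[0,0,0],[0,0,0]], dp=[[-0.001,0.001,-0.025],[0,0,-0.02],[0,0,-0.007],[0,0,0],[0,0,0]], fingers=[0.06,0.06,0.06,0.06,0.06])

```text
clock: 8.1
position: [498.3, -230.7, 94.6]
ee_rot: [-0.687, 0.727, -0.008, 0.004]
contact_force: [0.7, -1.1, -0.2]
gripper_width: 60.0
```

Request:
servo_tool(turn=[[0.006,0.015,0],[0,0,0],[0,0,0],[0,0,0],[0,0,0]], dp=[[-0.005,0.001,-0.006],[0,0,-0.003],[0,0,0],[0,0,0],[0,0,0]], fingers=[0.06,0.06,0.06,0.06,0.06])

```text
clock: 8.72
position: [493.7, -229.8, 86.4]
ee_rot: [-0.687, 0.727, -0.001, 0.002]
contact_force: [0.3, -0.5, -0.2]
gripper_width: 59.6
```

Run:
```python
from h import *
im=get_image("scene")["img"][200:290,340:440,::-1]
cv2.imwrite("pics/g.png",cv2.resize(im,None,fx=6,fy=6,interpolation=cv2.INTER_CUBIC))
s=read_state(); print(s["position"],s["ee_rot"],s["contact_force"])
```

```text
[ 493.68305717 -229.84858499   86.38575395] [-0.68709977  0.72656023 -0.00136908  0.00150385] [0.34808443 0.98325484 0.06252307]
```

View pics/g.png

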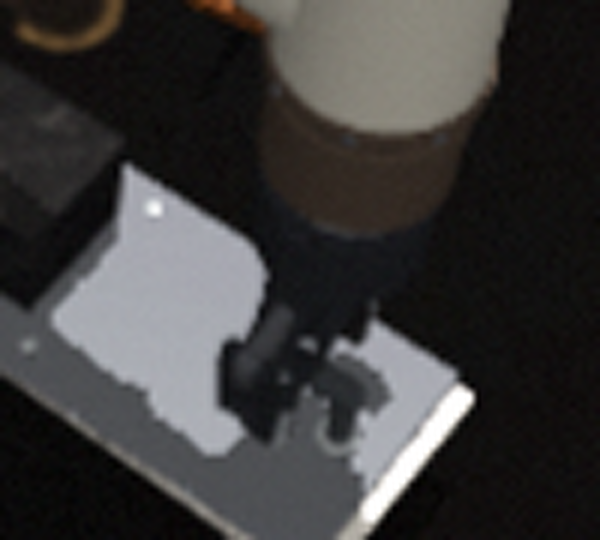

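The picture shows the fingers on both sides of the bar, with the near finger at (255,390) and the handle end at (350,400). I'll close them now.

Request:
servo_tool(turn=[[0,0,0],[0,0,0],[0,0,0],[0,0,0],[0,0,0]], dp=[[0,0,0],[0,0,0],[0,0,0],[0,0,0],[0,0,0]], fingers=[0.03,0.02,0.01,0.0,0.0])

```text
clock: 9.4
position: [493.4, -229.8, 86.6]
ee_rot: [-0.687, 0.726, -0.001, 0.001]
contact_force: [-0.9, -0.3, 0.3]
gripper_width: 13.2
```

Request:
servo_tool(turn=[[0,0,0],[0,0,0],[0,0,0],[0,0,0],[0,0,0]], dp=[[0.0003,0.005,-0.001],[0.0006,0.01,-0.001],[0.0006,0.01,-0.001],[0.0006,0.01,-0.001],[0.0006,0.01,-0.001]], fingers=[0,0,0,0,0])

```text
clock: 10.02
position: [499.0, -191.9, 86.6]
ee_rot: [-0.688, 0.725, -0.008, -0.001]
contact_force: [-0.6, -7.4, 4.3]
gripper_width: 13.0
```

Request:
servo_tool(turn=[[0.006,0.005,-0.003],[0.006,0.005,0],[0.002,0.001,0],[0.002,0.001,0],[0.002,0.001,0]], dp=[[-0.001,0.01,-0.001],[-0.001,0.01,-0.001],[-0.0005,0.01,-0.001],[0,0.01,-0.001],[0,0.008,-0.001]], fingers=[0,0,0,0,0])

```text
clock: 10.65
position: [500.2, -149.5, 86.6]
ee_rot: [-0.688, 0.725, -0.004, -0.0]
contact_force: [0.1, -7.5, 4.1]
gripper_width: 13.4
```

Request:
servo_tool(turn=[[0.004,0.003,-0.002],[0.003,0.002,0],[0.002,0.001,0],[0.002,0.001,0],[0.002,0.001,0]], dp=[[-0.001,0.01,-0.001],[-0.001,0.01,-0.001],[-0.0005,0.01,-0.001],[0,0.01,-0.001],[0,0.008,-0.001]], fingers=[0,0,0,0,0])

```text
clock: 11.28
position: [501.2, -107.3, 86.5]
ee_rot: [-0.688, 0.726, -0.002, 0.0]
contact_force: [-0.2, -8.4, 4.3]
gripper_width: 13.0
```

Request:
servo_tool(turn=[[0.002,0.001,-0.001],[0,0,0],[0,0,0],[0,0,0],[0,0,0]], dp=[[0,0.01,-0.001],[0,0.008,-0.001],[0,0.006,-0.001],[0,0.003,-0.001],[0,0,-0.001]], fingers=[0,0,0,0,0])

```text
clock: 11.9
position: [503.0, -85.6, 86.5]
ee_rot: [-0.689, 0.725, -0.006, -0.001]
contact_force: [-3.1, 4.0, 8.1]
gripper_width: 13.0
```

Run:
```python
from h import *
s=read_state(); print(s["position"],s["ee_rot"],s["contact_force"])
p=np.load("p0.npy")
a=get_image("scene");b=get_image("top");np.save("pics/cams.npy",np.array([a,b],dtype=object),allow_pickle=True)
A=cv2.resize(a["img"][140:290,240:370,::-1],None,fx=3,fy=3,interpolation=cv2.INTER_CUBIC)
B=cv2.resize(b["img"][160:260,255:387,::-1],None,fx=3,fy=3,interpolation=cv2.INTER_CUBIC)
h=np.zeros((450,390+396,3),np.uint8);h[:,:390]=A;h[:300,390:]=B
cv2.imwrite("pics/i.png",h)
```

```text
[502.99540018 -85.55234641  86.54233628] [-0.68886483  0.72486293 -0.0061331  -0.00116522] [-3.08830239  4.0163652   8.09815316]
```

View pics/i.png

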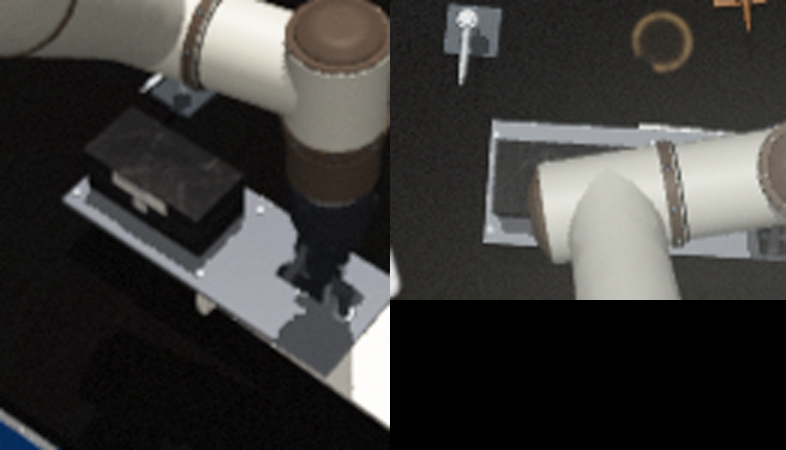

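In the top view the board's outer edge runs from (494,119) to (484,242) and the nose tip is at (461,84). That leaves roughly 35 mm to go, so I'll measure it at sub-pixel level.

```bash
cat > e.py <<'E'
from h import *
p=np.load("p0.npy")
def run():
    s=read_state(); print("tcp",np.round(s["position"],1),np.round(s["ee_rot"],4),np.round(s["contact_force"],1))
    c=get_image("top"); g=c["img"].astype(float).mean(2)
    # nose: bright centroid per row, z=64
    N=[]
    for r in range(176,192):
        seg=g[r,270:287]; w=np.clip(seg-50,0,None)
        if w.max()>25: N.append((270+(w*np.arange(17)).sum()/w.sum(),r,seg.max()))
    N=np.array(N); P=atz(c,N[:,:2],64)
    print("nose",[(int(r),round(u,1),int(m),round(q[0]),round(q[1],1)) for (u,r,m),q in zip(N,P)])
    # outer end upper edge: first rise to half level per row
    E=[]
    cols=g.shape[1]
    for r in range(200,246):
        row=g[r]; x0=np.argmax(row[268:320]>0) + 268
        for u in range(240,330):
            if row[u]<70<=row[u+1] and row[u+1:u+4].max()>105 and (u>283 or r>200) and u>255:
                E.append((u+(70-row[u])/(row[u+1]-row[u]),r)); break
    E=np.array(E); Q=atz(c,E,68)
    k=np.polyfit(Q[:,0],Q[:,1],1); 
    for _ in range(3):
        e=Q[:,1]-np.polyval(k,Q[:,0]); m=abs(e)<2*np.median(abs(e))+.5; k=np.polyfit(Q[m,0],Q[m,1],1)
    print("edge rows",len(E),m.sum(),"slope(yaw)",k[0],"x range",Q[m,0].min(),Q[m,0].max(),"rms",e[m].std())
    return c,k,P,N
if __name__=="__main__":
    c,k,P,N=run()
    t=np.array([623,P[-4:,1].mean()]); print("tip y",t[1],"edge y at x=623:",np.polyval(k,623),"at 510",np.polyval(k,510))
    print("remaining along", (t[1]-np.polyval(k,623))*np.cos(np.arctan(k[0])))
    a=get_image("scene"); g=a["img"].astype(float).mean(2); print(np.round(g[164:176,282:302]).astype(int))
E
python3 e.py
```

```text
tcp [503.  -85.5  86.5] [-0.6889  0.7248 -0.0061 -0.0013] [-2.  -0.9  5.8]
nose [(176, np.float64(278.3), 206, 659, np.float64(238.6)), (177, np.float64(278.8), 212, 656, np.float64(236.9)), (178, np.float64(280.1), 213, 653, np.float64(232.5)), (179, np.float64(279.1), 210, 650, np.float64(235.9)), (180, np.float64(279.0), 203, 646, np.float64(236.1)), (181, np.float64(278.8), 202, 643, np.float64(236.6)), (182, np.float64(278.7), 186, 640, np.float64(236.7)), (183, np.float64(278.7), 183, 637, np.float64(236.8)), (184, np.float64(278.6), 193, 634, np.float64(236.9)), (185, np.float64(278.4), 198, 630, np.float64(237.5)), (186, np.float64(278.3), 164, 627, np.float64(237.9)), (187, np.float64(278.2), 164, 624, np.float64(237.9))]
edge rows 45 41 slope(yaw) -0.053751642757382166 x range 454.9606838546129 581.7620305112674 rms 0.5128555669577011
tip y 237.56864017644435 edge y at x=623: 202.57415647737542 at 510 208.64809210895962
remaining along 34.94403926702908
[[ 14  12  12  17  14  13  17  18  36  69 121 142 105 104 106 110 112 102
   65  41]
 [ 12  15  15  15  11  14  15  16  57
[... 198 characters left out ...]
  82  87
   86  52]
 [ 14  13  16  14  12  33 113 179 159 100  57  73  88  85  86  84  82  91
  101  81]
 [ 14  16  14   9  36  83 123 123  49  68  78  85  85  86  85  84  82  92
  108 110]
 [ 14  10  14  14  46  89  81  25  44  82  85  84  88  85  84  86  85  88
   95 106]
 [ 13  15  15  14  15  20  14  16  34  61  76  84  86  84  83  80  72  65
   62  74]
 [ 12  16  15  15  12  15  14  14  21  33  47  67  79  87  87  75  42  44
   44  43]
 [ 14  13  15  12  14  14  13  16  12  15  23  35  56  73  86  75  41  43
   42  44]
 [ 14  14  14  12  17  15  10  14  12  10  10  15  30  45  66  68  44  43
   43  43]
 [ 16  19  23  17  16  13  13  14  13  13  15  12  12  21  34  49  42  42
   43  49]]
```

Request:
servo_tool(turn=[[0.006,0.004,-0.004],[0.004,0.002,-0.001],[0.003,0.001,0],[0.002,0.001,0],[0.002,0.001,0]], dp=[[-0.0015,0.01,-0.001],[-0.001,0.01,-0.001],[0,0.008,-0.001],[0,0.002,-0.001],[0,0.001,-0.001]], fingers=[0,0,0,0,0])

```text
clock: 12.72
position: [502.9, -61.0, 87.1]
ee_rot: [-0.688, 0.726, -0.002, -0.001]
contact_force: [-2.0, -5.9, 5.4]
gripper_width: 13.1
```

```bash
sed -i 's/(u>283 or r>200) and u>255/(u>268)/; s/range(200,246)/range(199,246)/' e.py; python3 e.py | head -6
```

```text
tcp [502.9 -61.   87.1] [-0.6881  0.7256 -0.0022 -0.001 ] [-2.  -5.9  5.4]
nose [(176, np.float64(278.3), 207, 659, np.float64(238.7)), (177, np.float64(278.8), 213, 656, np.float64(236.8)), (178, np.float64(280.1), 212, 653, np.float64(232.7)), (179, np.float64(279.1), 208, 650, np.float64(235.9)), (180, np.float64(279.0), 203, 646, np.float64(236.1)), (181, np.float64(278.8), 203, 643, np.float64(236.6)), (182, np.float64(278.7), 186, 640, np.float64(236.7)), (183, np.float64(278.7), 182, 637, np.float64(236.8)), (184, np.float64(278.6), 191, 634, np.float64(237.0)), (185, np.float64(278.4), 198, 630, np.float64(237.5)), (186, np.float64(278.3), 163, 627, np.float64(237.9)), (187, np.float64(278.2), 165, 624, np.float64(237.9))]
edge rows 43 41 slope(yaw) -0.05234179446021962 x range 454.66420191722887 581.5089268704371 rms 0.5070862355664131
tip y 237.567060262413 edge y at x=623: 226.85022064707417 at 510 232.76484342107898
remaining along 10.702189443997446
[[ 14  14  16  14  14  10  13  18  17  43 120 164  72  48  41  53  44  62
```

```bash
cat > yaw.py <<'E'
from h import *
C={n:get_image(n) for n in("scene","top")}
def line(c,A,B,z,n=60,half=4,img=None):
    """world pts A,B on a predicted edge; find max-gradient crossing along the normal, refit in world"""
    g=cv2.GaussianBlur((c["img"] if img is None else img).astype(np.float32).mean(2),(0,0),.7)
    A,B=np.array(A,float),np.array(B,float); d=(B-A)/np.linalg.norm(B-A); nn=np.array([-d[1],d[0]])
    off=np.linspace(-14,14,113); out=[]
    for t in np.linspace(.06,.94,n):
        P=A+(B-A)*t+off[:,None]*nn; uv=proj(c,np.c_[P,np.full(len(P),z)]).astype(np.float32)
        v=cv2.remap(g,uv[None,:,0],uv[None,:,1],1)[0]; k=np.gradient(v); i=np.argmax(abs(k))
        if abs(k[i])>.5: out.append((t*np.linalg.norm(B-A),off[i]))
    o=np.array(out); f=np.polyfit(o[:,0],o[:,1],1)
    for _ in range(6):
        e=o[:,1]-np.polyval(f,o[:,0]); m=abs(e)<max(.8,1.5*np.median(abs(e))); f=np.polyfit(o[m,0],o[m,1],1)
    ang=np.arctan2(d[1],d[0])+np.arctan(f[0]); M=np.linalg.norm(B-A)/2
    return dict(yaw=round(ang,4),mid_off=round(np.polyval(f,M),2),n=int(m.sum()),rms=round(e[m].std(),2))
def W(p,P):
    c,s=np.cos(p[2]),np.sin(p[2]); return [p[0]+c*P[0]-s*P[1],p[1]+s*P[0]+c*P[1]]
E
cat > y2.py <<'E'
from yaw import *
p=np.load("p0.npy"); a={n:cv2.imread(f"pics/a_{n}.png")[...,::-1] for n in("scene","top")}
for n in("top","scene"):
    print(n,"initial: end",line(C[n],W(p,(-65,0)),W(p,(65,0)),68,img=a[n]),"near side",line(C[n],W(p,(-65,-340)),W(p,(-65,0)),68,img=a[n]))
s=read_state()["position"]; tr=np.array([502.9-493.4,-61+229.8])
q=p.copy(); q[:2]+=tr
for n in("top","scene"):
    print(n,"now: end",line(C[n],W(q,(-65,0)),W(q,(65,0)),68),"near outer",line(C[n],W(q,(-65,-165)),W(q,(-65,0)),68),"near all",line(C[n],W(q,(-65,-340)),W(q,(-65,0)),68))
print("scene far side",line(C["scene"],W(q,(65,-340)),W(q,(65,-180)),68))
E
python3 y2.py
```

```text
top initial: end {'yaw': np.float64(-0.0647), 'mid_off': np.float64(1.34), 'n': 40, 'rms': np.float64(0.71)} near side {'yaw': np.float64(1.5064), 'mid_off': np.float64(-0.09), 'n': 42, 'rms': np.float64(0.65)}
scene initial: end {'yaw': np.float64(-0.1115), 'mid_off': np.float64(-6.07), 'n': 42, 'rms': np.float64(1.54)} near side {'yaw': np.float64(1.4767), 'mid_off': np.float64(4.19), 'n': 40, 'rms': np.float64(0.84)}
top now: end {'yaw': np.float64(-0.0523), 'mid_off': np.float64(1.64), 'n': 46, 'rms': np.float64(0.53)} near outer {'yaw': np.float64(1.2884), 'mid_off': np.float64(13.25), 'n': 26, 'rms': np.float64(2.85)} near all {'yaw': np.float64(1.5162), 'mid_off': np.float64(-1.05), 'n': 24, 'rms': np.float64(0.71)}
scene now: end {'yaw': np.float64(-0.2514), 'mid_off': np.float64(-12.46), 'n': 11, 'rms': np.float64(0.94)} near outer {'yaw': np.float64(1.5241), 'mid_off': np.float64(1.6), 'n': 47, 'rms': np.float64(0.38)} near all {'yaw': np.float64(1.5221), 'mid_off': np.float64(0.69), 'n': 41, 'rms': np.float64(0.41)}
scene far side {'yaw': np.float64(1.557), 'mid_off': np.float64(0.84), 'n': 24, 'rms': np.float64(0.87)}
```

```bash
cat > y3.py <<'E'
from yaw import *
p=np.load("p0.npy"); p[2]=-0.064; a={n:cv2.imread(f"pics/a_{n}.png")[...,::-1] for n in("scene","top")}
p[:2]-=6*np.array([-np.sin(p[2]),np.cos(p[2])])
for n in("top","scene"):
    for nm,A,B in(("inner",(-65,-340),(65,-340)),("near",(-65,-340),(-65,-195)),("far",(65,-340),(65,-195))):
        print(n,nm,"now",line(C[n],W(p,A),W(p,B),60), "init",line(C[n],W(p,A),W(p,B),60,img=a[n]) if nm=="inner" else "")
c=C["top"]; s=C["scene"]
A=cv2.resize(s["img"][180:310,270:430,::-1],(400,325),interpolation=cv2.INTER_CUBIC)
B=cv2.resize(c["img"][160:270,260:450,::-1],(400,232),interpolation=cv2.INTER_CUBIC)
h=np.zeros((325,800,3),np.uint8);h[:,:400]=A;h[:232,400:]=B;cv2.imwrite("pics/j.png",h)
E
python3 y3.py
```

```text
top inner now {'yaw': np.float64(-0.0819), 'mid_off': np.float64(-0.47), 'n': 49, 'rms': np.float64(0.41)} init {'yaw': np.float64(-0.0811), 'mid_off': np.float64(-0.52), 'n': 46, 'rms': np.float64(0.39)}
top near now {'yaw': np.float64(1.483), 'mid_off': np.float64(-1.49), 'n': 39, 'rms': np.float64(0.62)} init 
top far now {'yaw': np.float64(1.503), 'mid_off': np.float64(-2.42), 'n': 35, 'rms': np.float64(0.44)} init 
scene inner now {'yaw': np.float64(-0.0866), 'mid_off': np.float64(-4.96), 'n': 56, 'rms': np.float64(0.38)} init {'yaw': np.float64(-0.0861), 'mid_off': np.float64(-4.98), 'n': 56, 'rms': np.float64(0.38)}
scene near now {'yaw': np.float64(1.4927), 'mid_off': np.float64(0.1), 'n': 40, 'rms': np.float64(0.44)} init 
scene far now {'yaw': np.float64(1.4915), 'mid_off': np.float64(-2.24), 'n': 41, 'rms': np.float64(0.39)} init
```

View pics/j.png

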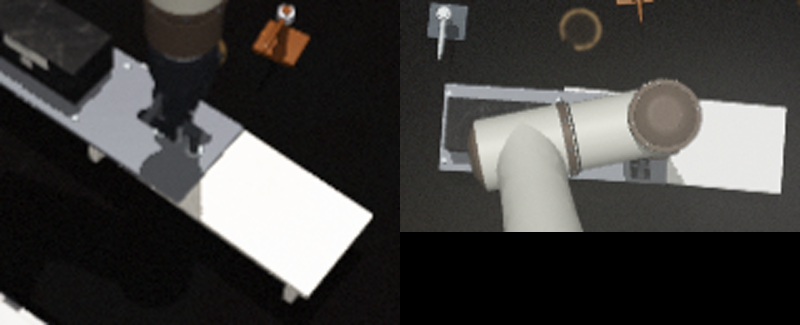

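The bared riser shows that its true yaw is about -0.080 (top -0.082, scene -0.079 to -0.087). The board is at about -0.053, so it needs squaring by about -0.027 rad and a shift of about 4 mm back to the centre line. About 13.5 mm of travel is left.

Request:
servo_tool(turn=[[0.003,0.001,-0.007],[0.002,0.001,-0.007],[0.002,0.001,-0.007],[0.002,0.001,-0.007],[0.002,0.001,-0.002]], dp=[[0.001,0.003,-0.001],[0.001,0.003,-0.001],[0.001,0.003,-0.001],[0,0.002,-0.001],[0,0,-0.001]], fingers=[0,0,0,0,0])

```text
clock: 13.65
position: [502.8, -56.9, 86.5]
ee_rot: [-0.679, 0.734, 0.002, -0.005]
contact_force: [-4.7, 3.3, 6.7]
gripper_width: 13.1
```

```bash
cat > fin.py <<'E'
from yaw import *
s=read_state(); q=s["ee_rot"]; q=q*-np.sign(q[0]); ty=2*np.arctan2(-q[1],-q[0])+np.pi/2
from scipy.spatial.transform import Rotation as R
qd=np.array([-.6783,.7348,0,0]); print("tcp",np.round(s["position"],1),"tool yaw",round(ty,4),"turn to target",np.round((R.from_quat(qd)*R.from_quat(q).inv()).as_rotvec(),4),"F",np.round(s["contact_force"],1))
e=np.array([515.4,54]); psi=-.08; X=np.array([np.cos(psi),np.sin(psi)]); Y=np.array([-X[1],X[0]])
h=s["position"][:2]-e; print("tcp riser across,along",h@X,h@Y)
be=s["position"][:2]+286*np.array([-np.sin(ty),np.cos(ty)]); b=np.r_[be,ty]
c=C["top"]; r=line(c,W(b,(-65,0)),W(b,(65,0)),68); end=be+r["mid_off"]*np.array([-np.sin(ty),np.cos(ty)])
print("end",r,"far side outer",line(c,W(b,(65,-90)),W(b,(65,0)),68),"scene near",line(C["scene"],W(b,(-65,-200)),W(b,(-65,0)),68))
print("scene: far outer?",line(C["scene"],W(b,(65,-340)),W(b,(65,-200)),68),"inner",line(C["scene"],W(b,(-65,-340)),W(b,(65,-340)),68))
t=np.array([622.5,237.9]); print("end mid",end,"remaining along riser y",(t-end)@Y,"end riser across/along",(end-e)@X,(end-e)@Y)
E
python3 fin.py
```

```text
tcp [502.8 -56.9  86.6] tool yaw -0.077 turn to target [ 0.0047 -0.0105 -0.0029] F [-2.8 -1.   7.6]
tcp riser across,along -3.660122889851818 -111.52465912019368
end {'yaw': np.float64(-0.069), 'mid_off': np.float64(7.21), 'n': 43, 'rms': np.float64(0.42)} far side outer {'yaw': np.float64(1.4996), 'mid_off': np.float64(1.47), 'n': 45, 'rms': np.float64(0.41)} scene near {'yaw': np.float64(1.5045), 'mid_off': np.float64(1.61), 'n': 44, 'rms': np.float64(0.43)}
scene: far outer? {'yaw': np.float64(1.5803), 'mid_off': np.float64(2.96), 'n': 23, 'rms': np.float64(1.19)} inner {'yaw': np.float64(-0.0699), 'mid_off': np.float64(1.18), 'n': 44, 'rms': np.float64(0.36)}
end mid [525.4067419  235.46475138] remaining along riser y 10.186637989449602 end riser across/along -4.526962670737161 181.6840595237005
```

Request:
servo_tool(turn=[[0.003,-0.005,-0.007],[0.002,-0.004,-0.006],[0.001,0,-0.005],[0,0,0],[0,0,0]], dp=[[0.003,0.005,-0.001],[0.003,0.005,-0.001],[0.002,0.003,-0.001],[0,0,-0.001],[0,0,-0.001]], fingers=[0,0,0,0,0])

```text
clock: 14.38
position: [506.3, -49.7, 86.6]
ee_rot: [-0.675, 0.737, 0.0, -0.007]
contact_force: [-3.9, 0.0, 7.8]
gripper_width: 13.0
```

```bash
python3 fin.py
```

```text
tcp [506.3 -49.7  86.7] tool yaw -0.0877 turn to target [ 0.0089 -0.0106  0.0078] F [-3.6 -0.7  8.7]
tcp riser across,along -0.8014341206098453 -104.09986659908397
end {'yaw': np.float64(-0.0794), 'mid_off': np.float64(7.31), 'n': 41, 'rms': np.float64(0.36)} far side outer {'yaw': np.float64(1.4913), 'mid_off': np.float64(1.16), 'n': 45, 'rms': np.float64(0.39)} scene near {'yaw': np.float64(1.4923), 'mid_off': np.float64(1.8), 'n': 40, 'rms': np.float64(0.45)}
scene: far outer? {'yaw': np.float64(1.4923), 'mid_off': np.float64(-0.46), 'n': 25, 'rms': np.float64(0.59)} inner {'yaw': np.float64(-0.0814), 'mid_off': np.float64(1.57), 'n': 45, 'rms': np.float64(0.52)}
end mid [531.96908343 242.48016516] remaining along riser y 2.6692340472327043 end riser across/along 1.453755915982366 189.2014634659174
```

Request:
servo_tool(turn=[[0.005,-0.006,0],[0.004,-0.005,0],[0,0,0],[0,0,0],[0,0,0]], dp=[[0.0005,0.003,-0.001],[0,0.0015,-0.001],[0,0,-0.001],[0,0,-0.001],[0,0,-0.001]], fingers=[0,0,0,0,0])

```text
clock: 15.1
position: [506.7, -48.6, 86.5]
ee_rot: [-0.677, 0.736, -0.003, -0.002]
contact_force: [-3.9, -1.0, 10.0]
gripper_width: 12.9
```

```bash
python3 fin.py
```

```text
tcp [506.7 -48.6  86.6] tool yaw -0.0837 turn to target [0.0059 0.0014 0.0038] F [-3.7 -1.   8.2]
tcp riser across,along -0.4621503815423286 -102.96616849555464
end {'yaw': np.float64(-0.0785), 'mid_off': np.float64(7.5), 'n': 44, 'rms': np.float64(0.45)} far side outer {'yaw': np.float64(1.4865), 'mid_off': np.float64(0.16), 'n': 48, 'rms': np.float64(0.4)} scene near {'yaw': np.float64(1.4889), 'mid_off': np.float64(0.71), 'n': 43, 'rms': np.float64(0.42)}
scene: far outer? {'yaw': np.float64(1.4832), 'mid_off': np.float64(-0.86), 'n': 25, 'rms': np.float64(0.6)} inner {'yaw': np.float64(-0.0855), 'mid_off': np.float64(1.45), 'n': 45, 'rms': np.float64(0.33)}
end mid [531.24299106 243.87302331] remaining along riser y 1.338856110175994 end riser across/along 0.618675970418643 190.53184140297412
```

```bash
cat > sc.py <<'E'
from yaw import *
s=read_state()["position"][:2]; psi=-.08; Y=np.array([-np.sin(psi),np.cos(psi)]); X=np.array([Y[1],-Y[0]])
be=s+293.5*Y; b=np.r_[be,psi]
c=C["scene"]
for n in("scene","top"):
    print(n,[line(C[n],W(b,(-64,dy)),W(b,(x,dy)),68,n=30) for x,dy in((-20,0),(-10,0),(0,0))])
g=c["img"].astype(float).mean(2); print(np.round(g[164:174,282:296]).astype(int))
for uv in((285.8,169.7),(286.5,170),(287,169)): print("tip",uv,atz(c,uv,64), (atz(c,uv,64)[0,:2]-be)@Y)
print("tip top rel",(np.array([622.5,237.9])-be)@Y)
A=cv2.resize(c["img"][155:245,245:365,::-1],None,fx=5,fy=5,interpolation=cv2.INTER_CUBIC)
cv2.imwrite("pics/k.png",A)
E
python3 sc.py
```

```text
scene [{'yaw': np.float64(-0.1006), 'mid_off': np.float64(-4.19), 'n': 18, 'rms': np.float64(0.57)}, {'yaw': np.float64(-0.0782), 'mid_off': np.float64(-4.17), 'n': 18, 'rms': np.float64(0.71)}, {'yaw': np.float64(-0.2313), 'mid_off': np.float64(-6.99), 'n': 16, 'rms': np.float64(1.39)}]
top [{'yaw': np.float64(-0.0754), 'mid_off': np.float64(-0.31), 'n': 22, 'rms': np.float64(0.37)}, {'yaw': np.float64(-0.0759), 'mid_off': np.float64(-0.55), 'n': 20, 'rms': np.float64(0.4)}, {'yaw': np.float64(-0.1019), 'mid_off': np.float64(0.47), 'n': 20, 'rms': np.float64(0.42)}]
[[ 15  14  14  17  16  14  15  17  15  38 113 162 107  51]
 [ 15  14  15  16  13  16  14  14  58 141 205 210 135  55]
 [ 12  12  17  14  14  14  18  87 175 212 213 127  51  68]
 [ 11  14  11  16  14  15  61 165 226 191 116  53  70  84]
 [ 13  12  11  12  12  33 113 180 158 101  54  71  86  86]
 [ 16  15  17  15  37  81 121 120  50  68  78  85  84  85]
 [ 23  16  15  12  45  87  83  27  43  82  86  84  84  84]
 [ 29  25  16  14  14  17  15  19  36  61  75  85  85  84]
 [ 37  35  27  20  10  14  13  18  16  30  47  68  77  85]
 [ 33  33  38  35  27  17  15  12  12  18  26  33  56  73]]
tip (285.8, 169.7) [[621.35614004 238.36519543  64.        ]] 1.7016656151683724
tip (286.5, 170) [[621.63652526 235.60578894  64.        ]] -1.026508584469342
tip (287, 169) [[626.16349487 237.048876    64.        ]] 0.7737344564447632
tip top rel 1.3293692389344303
```

View pics/k.png

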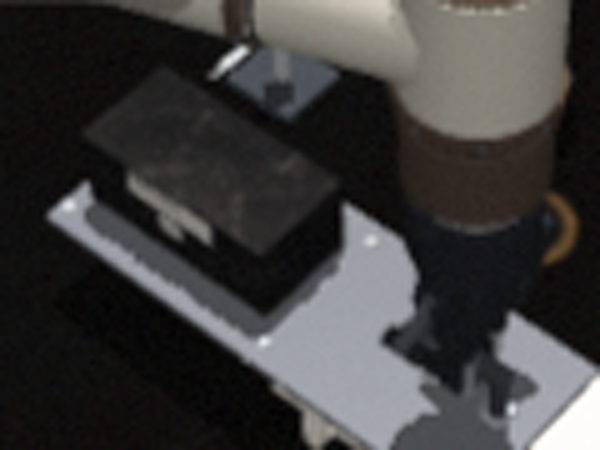

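```bash
cat > sc2.py <<'E'
from h import *
psi=-.08; Y=np.array([-np.sin(psi),np.cos(psi)]); X=np.array([Y[1],-Y[0]])
s=read_state()["position"][:2]; be=s+293.5*Y
for n in("scene","top"):
    c=get_image(n); g=c["img"].astype(np.float32).mean(2)
    off=np.linspace(-20,20,161)
    def prof(x,y0,z):
        P=be+x*X+(y0+off)[:,None]*Y; uv=proj(c,np.c_[P,np.full(161,z)]).astype(np.float32)
        return cv2.remap(g,uv[None,:,0],uv[None,:,1],1)[0]
    E=[]
    for x in np.linspace(-58,-42,9) if n=="scene" else np.linspace(-58,58,30):
        v=prof(x,0,68); hi=np.median(v[40:64]) if n=="scene" else np.percentile(v[:81],85); lo=np.median(v[-40:]); h=(hi+lo)/2
        i=np.where(v>h)[0].max(); E.append(off[i])
    T=[]
    for x in np.arange(92,116,3):
        v=prof(x,0,64); w=np.clip(v-100,0,None)
        if w.sum()>0: T.append((x,round(float((w*off).sum()/w.sum()),1),int(v.max())))
    print(n,"edge",np.round(E,1),np.median(E),"nose",T)
E
python3 sc2.py
```

```text
scene edge [-3.8 -3.8 -3.8 -4.  -3.5 -3.8 -3.8 -3.5 -3.8] -3.75 nose [(np.int64(98), -2.0, 117), (np.int64(101), -2.1, 134), (np.int64(104), -1.4, 178), (np.int64(107), -1.2, 185), (np.int64(110), -1.1, 217), (np.int64(113), -0.9, 202)]
top edge [ 0.  -0.5 -1.5 -1.8 -1.  -0.8 -0.5  0.5  0.5  0.8  0.2 -0.5 -0.2 -0.2
  0.   0.5  0.5  0.8 -0.8 -0.5 -0.5  0.   0.2  0.2  0.5  0.2 -0.8 -1.5
 -1.2 -0.5] -0.25 nose [(np.int64(92), 2.0, 115), (np.int64(95), 2.0, 162), (np.int64(98), 2.1, 171), (np.int64(101), 1.9, 193), (np.int64(104), 1.6, 191), (np.int64(107), 1.7, 182), (np.int64(110), 1.9, 185), (np.int64(113), 2.0, 200)]
```

Both cameras now agree. The remaining travel is 2.2 mm in the top view and 1.75 mm in the scene view, and the height offsets match, so the board is level. I'll make a last nudge of about 2 mm.

Request:
servo_tool(turn=[[0.004,0,0],[0.002,0,0],[0,0,0],[0,0,0],[0,0,0]], dp=[[0.0003,0.004,-0.001],[0,0.0025,-0.001],[0,0,-0.001],[0,0,-0.001],[0,0,-0.001]], fingers=[0,0,0,0,0])

```text
clock: 16.02
position: [507.3, -46.6, 86.6]
ee_rot: [-0.678, 0.735, -0.003, -0.002]
contact_force: [-2.6, -2.1, 8.9]
gripper_width: 13.1
```

```bash
python3 sc2.py; python3 fin.py; python3 lid.py 190 | tail -5|head -1
python3 - <<'E'
from h import *
c=get_image("top")
for q in("beaker","timer","amber_bottle"):
    b=search_frame(q,"top"); print(q,b and b[0]["box"])
a=get_image("scene")["img"]; b=c["img"]
A=cv2.resize(a[140:290,235:395,::-1],(400,375),interpolation=cv2.INTER_CUBIC);B=cv2.resize(b[130:280,180:480,::-1],(400,200),interpolation=cv2.INTER_CUBIC)
h=np.zeros((375,800,3),np.uint8);h[:,:400]=A;h[:200,400:]=B;cv2.imwrite("pics/l.png",h)
E
```

```text
scene edge [-3.5 -3.5 -3.8 -3.8 -4.2 -4.2 -4.2 -4.  -4. ] -4.0 nose [(np.int64(98), -4.1, 120), (np.int64(101), -3.9, 138), (np.int64(104), -3.5, 177), (np.int64(107), -3.2, 190), (np.int64(110), -3.1, 212), (np.int64(113), -2.9, 204)]
top edge [-1.5 -1.2 -1.8 -1.   0.  -0.2 -0.2 -0.5 -0.5 -0.5 -0.2  0.   0.5  0.5
  0.8  0.  -0.5 -0.5 -0.2  0.2  0.8  0.5  0.8 -0.2 -0.5 -0.2 -0.2 -1.
 -1.  -0.5] -0.25 nose [(np.int64(92), -0.1, 127), (np.int64(95), -0.1, 161), (np.int64(98), 0.0, 176), (np.int64(101), -0.2, 194), (np.int64(104), -0.4, 190), (np.int64(107), -0.3, 182), (np.int64(110), -0.2, 188), (np.int64(113), -0.2, 204)]
tcp [507.3 -46.6  86.6] tool yaw -0.0809 turn to target [0.0075 0.0018 0.001 ] F [-3.1 -0.7  9. ]
tcp riser across,along -0.05965212177031934 -100.87795772430118
end {'yaw': np.float64(-0.0767), 'mid_off': np.float64(7.31), 'n': 44, 'rms': np.float64(0.41)} far side outer {'yaw': np.float64(1.4899), 'mid_off': np.float64(0.07), 'n': 44, 'rms': np.float64(0.34)} scene near {'yaw': np.float64(1.493), 'mid_off': np.float64(0.63), 'n': 43, 'rms': np.float64(0.45)}
scene: far outer? {'yaw': np.float64(1.5037), 'mid_off': np.float64(-0.04), 'n': 26, 'rms': np.float64(0.58)} inner {'yaw': np.float64(-0.0806), 'mid_off': np.float64(1.27), 'n': 43, 'rms': np.float64(0.48)}
end mid [530.97763762 245.80047935] remaining along riser y -0.5612297110406309 end riser across/along 0.2001391452533001 192.43192722419076
0 [[256.0, 181.8], [292.8, 205.8]]
beaker [185.6, 182.0, 28.3, 27.5]
timer [235.7, 242.2, 24.9, 18.9]
amber_bottle [449.1, 144.3, 25.6, 21.7]
```

View pics/l.png

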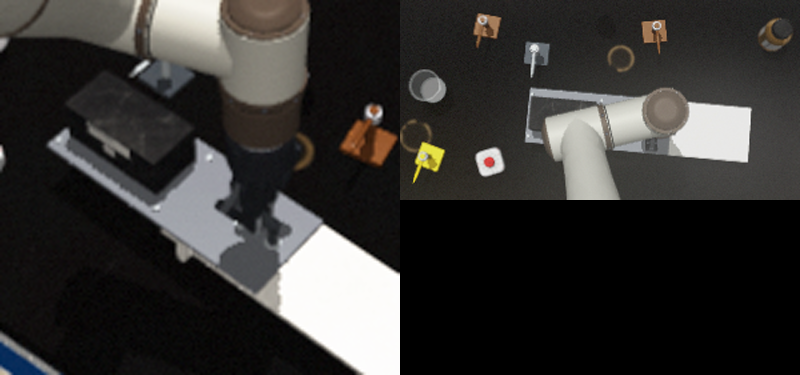

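The last picture shows the lid shut at left (130,110), the board end in line with the silver nose at right (530,75), and the gripper still on the handle. The bystanders have not moved. I'm handing in.

```bash
python3 -c "
from bench import *
print(job_done()); s=read_state(); print(s['clock'],s['position'],s['gripper_width'])"
```

```text
the job is handed in; nothing more can be done
None
the job is handed in; nothing more can be done
```

I shut the lid first, then slid the board along the riser to the gauge's pointer and handed in at about 16 s, still gripping the handle. No verdict is reported.

- **Lid:** I pushed it over from behind and it fell slowly. My first look caught it still falling. A second look before gripping the handle showed it shut, and it still looked shut in the last picture.
- **Board position:** The outer end is within about 0.3 mm of the pointer by both cameras; an alternative line fit gave about 0.6 mm past it.
- **Square:** Partway along, the board turned out to be about 0.027 rad off the riser's direction and 4 mm off its centre line. I corrected both. It ended at about -0.077 to -0.081 rad, with the riser at about -0.080; one noisy side fit gave -0.067.
- **Level:** The wrist held it down with about 9 N. The tool itself was tilted by about 0.008 rad at the end. I judged the board level because, before the last 2 mm nudge, the cameras' offset agreed at its end and at the pointer. I did not measure its height directly.
- **Bystanders:** The beaker, timer and bottle were where they started, to within a pixel or two.
- **Disagreement:** The cameras differ by about 3–4 mm in absolute position, so I measured the board's end relative to the pointer within each picture.

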